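Power up the fluorescence microscope in order

TASK

Power up the fluorescence microscope in its proper order, so that the lamp's ignition surge meets no live electronics: switch on the arc-lamp supply first, then the microscope stand's control box, then the camera controller, with a light fingertip tap on the front end of each unit's rocker, pressing it fully down to on. Only touch: do not lift, shove or lean on the units, and leave everything else on the bench where it is. Finish with all three switched on and the hand clear.

Things in the scene. Friction and masses are not known exactly. Their poses are not given: they have to be found in the camera images.
- lamp_supply: Arc-lamp power supply: largest unit, off-white steel box 150 mm wide, 240 deep, stepped: front deck 80 high, louvred rear housing 120 high (begins 24 mm behind the rocker's pivot), flat strap handle on it up to 129 mm, round hour meter on the front. 3.6 kg. Loose on rubber feet, front roughly towards the robot. Origin: on the bench, below the rocker's pivot; x to the unit's back, y to its left as the worker sees it, z up.
- lamp_switch (a joint): Power rocker on the lamp supply's front deck: black V-faced paddle 44 mm long front to back, 30 mm wide, pivot 9 mm above the deck. 0 = off: front half (towards the worker) slopes up to 17 mm above the deck. 0.24 = on: front half level, 12 mm above it. Stays as left; takes 2 to 4 N. Its rubber seat gives up to 5 mm when pressed with 5 to 15 N.
- lamp_tap (a point): Spot to tap: top of the lamp supply's rocker, 15 mm in front of its pivot, at a fine raised line; 95.5 mm above the bench when off, 3.5 mm lower when on. Moves with the rocker; z axis points up.
- stand_box: Microscope stand's control box: narrowest unit, off-white, 110 mm wide, 150 deep, 62 high, a round black brightness dial (44 mm across, 20 high) on top, 66 mm behind the rocker's pivot. 1.3 kg. Loose on rubber feet, front roughly towards the robot. Origin: on the bench, below the rocker's pivot; x to the unit's back, y to its left as the worker sees it, z up.
- stand_switch (a joint): Power rocker on the stand box's front deck: black V-faced paddle 44 mm long front to back, 26 mm wide, pivot 9 mm above the deck. 0 = off: front half (towards the worker) slopes up to 17 mm above the deck. 0.24 = on: front half level, 12 mm above it. Stays as left; takes 2 to 4 N. Its rubber seat gives up to 5 mm when pressed with 5 to 15 N.
- stand_tap (a point): Spot to tap: top of the stand box's rocker, 15 mm in front of its pivot, at a fine raised line; 77.5 mm above the bench when off, 3.5 mm lower when on. Moves with the rocker; z axis points up.
- camera_box: Camera controller: lowest and widest unit, bare aluminium box 170 mm wide, 190 deep, 44 high, black front face, heat-sink fins 14 high on the rear of its top (beginning 40 mm behind the rocker's pivot). 1.7 kg. Loose on rubber feet, front roughly towards the robot. Origin: on the bench, below the rocker's pivot; x to the unit's back, y to its left as the worker sees it, z up.
- camera_switch (a joint): Power rocker on the camera box's front deck: black V-faced paddle 44 mm long front to back, 26 mm wide, pivot 9 mm above the deck. 0 = off: front half (towards the worker) slopes up to 17 mm above the deck. 0.24 = on: front half level, 12 mm above it. Stays as left; takes 2 to 4 N. Its rubber seat gives up to 5 mm when pressed with 5 to 15 N.
- camera_tap (a point): Spot to tap: top of the camera box's rocker, 15 mm in front of its pivot, at a fine raised line; 59.5 mm above the bench when off, 3.5 mm lower when on. Moves with the rocker; z axis points up.
- oil_bottle: Bystander: brown glass immersion-oil bottle, 28 mm across, 62 mm high. Origin under its middle.
- coverslip_box: Bystander: small coverslip box, 31 x 31 x 24 mm. Origin under its middle.
- filter_cube: Bystander: black fluorescence filter cube, 32 x 30 x 36 mm. Origin under its middle.
- tally_counter: Bystander: round chromed hand tally counter, 38 mm across, 26 mm high. Origin under its middle.
- slide_mailer: Bystander: flat white slide mailer, 32 x 85 x 8 mm (x, y, z), lying on the camera controller's fins. Origin under its middle.
- lens_tissue: Bystander: booklet of lens tissue, 75 x 105 x 7 mm (x, y, z). Origin under its middle.
- coplin_jar: Bystander: lidded glass Coplin staining jar, 58 mm across, 109 mm high. Origin under its middle.
Things that resemble listed ones, but are neither listed nor needed, are in the scene too. Leave any purple or turquoise look-alike of the stand_box alone.

How it is judged:
By the outcome, as a careful person would: the job done as asked, in the order asked, and still so for the second after the job is handed in, with the robot touching nothing.
It also fails if it takes over 51 s, if anything falls off the work surface, if the arm or the gripper's body presses on something with over 40 N, if the wrist force passes 120 N, or if a joint passes its speed limit or range.

ROBOT

A 6-joint arm with a two-finger parallel gripper is mounted at the origin on the work surface. World frame = base frame: x ahead of the robot, y to its left, z up, the work surface at z = 0. Lengths are in mm, angles in rad, forces in N, time in s.
With the tool pointing down it reaches from about 425 to 925 mm from the base axis. Payload 12.5 kg.
Tool frame: the origin (TCP) lies midway between the tips of the shut fingers; the grasp point (between the pads) lies 19 mm behind it; z points along the fingers, y is the line along which they close (so a half turn about z gives the same grasp; the last joint's range is limited). The gripper opens to 85 mm and grips with 20 to 120 N. Pads are 22 mm wide; open, the fingers measure 114 mm over their backs; the gripper's body (76 mm by 85 mm) begins 54 mm behind the grasp point. The pads swing forward as they close: fully open they stand 13 mm farther back than shut.
Start: joints at [-1.228, 0.491, 1.559, -0, 1.092, -0.106], TCP at [271.202, -563.111, 231.327] pointing down, gripper open.
Joint ranges: [-3.1, 3.1], [-0.84, 2.19], [0.05, 2.79], [-1.13, 4.28], [0.06, 2.93], [-2.69, 2.69]. Speed limits (rad/s): [2.22, 2.22, 2.79, 3.14, 3.14, 3.14].

INTERFACE

Orientations are given as a unit quaternion [w, x, y, z].
In Python, from bench import manip, eyes gives the robot as it stands.
- The arm moves only by the tool arm_command, never from a script. Its arguments are lists of equal length, an entry for each row: "fingers": the opening, from -1 (shut) to 1 (fully open), so that 0 is half open; "xyz": the shift along the tool's x, y, z in m, a list of three; "turn": the turn about the tool's z in rad. In form: {"fingers": [fingers, ...], "xyz": [[tx, ty, tz], ...], "turn": [turn, ...]}. A call has 1 to 8 rows; each row is the pose to reach, as a shift and turn from the pose commanded when the call began, along the tool's axes at that moment; what a row does not reach only later rows make up. A row lasts 1/8 s, in which the tool goes at most 62.5 mm and 10.7 degrees, less where a joint would pass 70% of its speed; a pose out of reach is approached as far as the arm can. A call with a gripper value outside its range is refused whole. The fingers move at their own pace and stop on an object; "squeeze" is the grip in N (left out, the last holds). Time passes only in rows, so rows that repeat a pose let the fingers close. It gives the time, the measured TCP pose, the force, the opening and the grip force at its end, in the units of the state.
- manip.state(): the state, without advancing time (a new reading comes with each control period).
- eyes.grab_frame(name): name is "scene" or "top"; returns a dict with "frame" (400x640x3 uint8, red, green, blue), "z_map" (400x640 float32, mm along the optical axis (not along the pixel's ray), 0 where there is no reading), "fx", "fy", "cx", "cy" (pixels), "rvec" (rotation vector, rad) and "tvec" (3), from world to camera coordinates, as OpenCV has them. Camera axes: x right, y down, z forward; pixel columns grow to the right and rows downward; lengths in mm; the calibration is good to about 2 mm. A picture is of the moment at which its call begins.
- manip.finish_job(): hands the job in; it is judged then, once.
The state is a dict: "clock": time; "qpos": joint angles; "dq": joint speeds; "joint_torque": joint torques, N m; "eef_pos": TCP position; "tcp_rot": TCP orientation; "contact_force": force on the tool from outside, world axes, zero at the start; "moment": the same for the moment, N m; "grip_width": finger opening in mm; "finger_force": force on a finger pad.
Only numpy, scipy, OpenCV 4.12 (cv2) and the standard library are available. Lean on these libraries where they do the work, as an engineer would, in place of code of your own. Each camera call takes 0.05 s, during which the arm holds its last target. There are 200 camera calls.

## Working session

There is one attempt and no reset: what is moved stays moved. The work goes in short steps, Python scripts to look and compute and a tool call to move; the robot and the scene stay as the last step left them, time stands still between calls to the robot, and variables do not carry over. Pictures are saved under pics/ and viewed, at most 10 in all, crops included, and the job is handed in when it is done.

Besides the shell and the picture viewer there is one more tool, called after "Call:" as name(argument=value, ...), one argument or row to a line, values as JSON. arm_command: Moves the arm, as the interface text tells. Its arguments: {"type":"object","properties":{"fingers":{"type":"array","items":{"type":"number"}},"xyz":{"type":"array","items":{"type":"array","items":{"type":"number"}}},"turn":{"type":"array","items":{"type":"number"}},"squeeze":{"type":"number"}},"required":["fingers","xyz","turn"]}

```bash
mkdir -p pics; cat > h.py <<'E'
import numpy as np, cv2
from bench import manip, eyes
def grab(n):
    f=eyes.grab_frame(n); np.savez('%s.npz'%n,**f); return f
def load(n): return dict(np.load('%s.npz'%n))
def cloud(f):
    z=f['z_map'].astype(float); h,w=z.shape; u,v=np.meshgrid(np.arange(w),np.arange(h))
    c=np.stack([(u-f['cx'])/f['fx']*z,(v-f['cy'])/f['fy']*z,z],-1)
    R=cv2.Rodrigues(np.array(f['rvec'],float))[0]
    P=(c-np.array(f['tvec'],float).ravel())@R; P[z==0]=np.nan; return P
E
python3 - <<'E'
from h import *
for n in('top','scene'):
    f=grab(n); cv2.imwrite(f'pics/{n}0.png',f['frame'][...,::-1]); print(n,f['fx'],f['rvec'],f['tvec'])
print(manip.state())
E
```

```text
top 367.47696863473186 [ 2.16217845 -2.15821545  0.18239292] [ -16.64351344  525.6916204  1311.69446644]
scene 376.74315023791314 [ 1.10239149  2.44382559 -0.96686787] [ 352.15313602 -214.07267445 1559.46237601]
{'clock': 0.1, 'qpos': array([-1.22763303e+00,  4.91471099e-01,  1.55935291e+00, -1.48425629e-06,
        1.09170221e+00, -1.05591680e-01]), 'dq': array([ 0.00116311, -0.0023336 , -0.00121809, -0.00046401, -0.00134554,
        0.00064194]), 'joint_torque': array([ 1.55143200e-03, -6.19449735e+01, -2.62025732e+01, -1.23182572e-04,
        2.94840953e-03, -7.01751190e-06]), 'eef_pos': array([ 271.11559541, -562.93244514,  230.81594527]), 'tcp_rot': array([-4.63417978e-04,  9.74932622e-01,  2.22499807e-01, -5.59709432e-05]), 'contact_force': array([ 0.08457643,  1.28480702, -0.41625771]), 'moment': array([-0.00734991,  0.01386724,  0.0491263 ]), 'finger_force': 0.0, 'grip_width': 85.06110325029495}
```

View pics/top0.png

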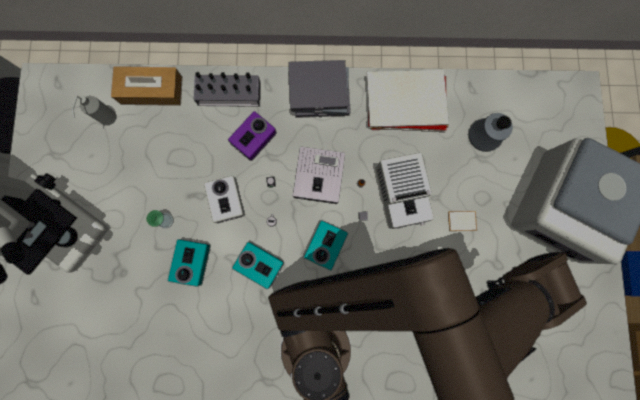

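View pics/scene0.png

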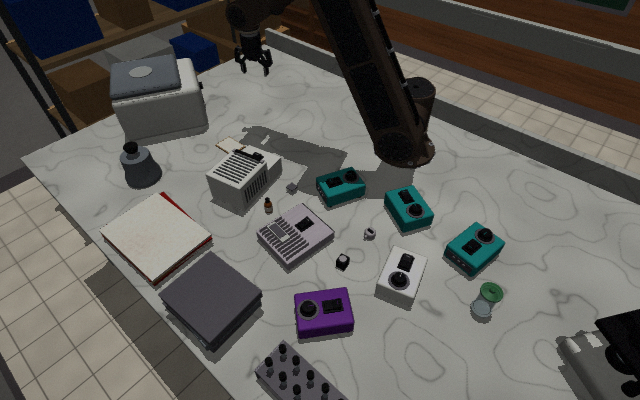

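Top view, candidates: lamp supply at (406,190) with rocker (409,207). The off-white stand box is at (224,200), rocker (229,212). The camera box is at (319,174), rocker (317,184). Look-alikes to avoid are turquoise at (188,262), (258,263), (326,245) and purple at (252,135). By description I choose the three off-white and aluminium units, and check them in one close crop.

```bash
python3 - <<'E'
from h import *
f=load('top'); P=cloud(f); im=f['frame']
cs=[(409,205),(229,208),(317,184)]
t=[]
for (u,v),dk in zip(cs,(80,62,44)):
    c=im[v-26:v+26,u-26:u+26]; t.append(cv2.resize(c[...,::-1],(260,260),interpolation=cv2.INTER_CUBIC))
    Q=P[v-26:v+26,u-26:u+26].reshape(-1,3); C=c.reshape(-1,3).astype(int)
    g=C.max(1)
    m=(g<75)&(Q[:,2]>dk+3)&(Q[:,2]<dk+24); 
    d=(abs(Q[:,2]-dk)<6)&(g>110)
    print(dk,'dark',m.sum(),Q[m].mean(0).round(1),Q[m].min(0).round(),Q[m].max(0).round(),'deckz',np.median(Q[d,2]),d.sum())
    r=cv2.minAreaRect(Q[m][:,:2].astype(np.float32)); print(' rect',r)
    # unit outline
    A=P.reshape(-1,3); o=P[v,u]; s=(np.hypot(*(A[:,:2]-o[:2]).T)<70)&(abs(A[:,2]-dk)<7)
    print(' deck rect',cv2.minAreaRect(A[s][:,:2].astype(np.float32)))
cv2.imwrite('pics/crops.png',np.hstack(t))
E
```

```text
80 dark 159 [ 516.1 -312.4   93.5] [ 479. -351.   83.] [ 602. -236.  104.] deckz 80.85572583194076 798
 rect ((532.3160400390625, -285.45147705078125), (160.04795837402344, 58.666412353515625), 55.37411880493164)
 deck rect ((487.04632568359375, -331.79193115234375), (84.28535461425781, 139.87591552734375), 11.581395149230957)
62 dark 214 [539.2 334.4  75.7] [486. 310.  65.] [594. 366.  86.] deckz 62.81402395475181 790
 rect ((541.416259765625, 339.49005126953125), (111.57088470458984, 42.946468353271484), 9.564162254333496)
 deck rect ((513.8152465820312, 328.7297058105469), (103.50357055664062, 110.0855712890625), 15.728744506835938)
44 dark 103 [591.4  -4.1  56.8] [569. -21.  47.] [615.  12.  66.] deckz 44.919049060490444 1393
 rect ((592.4556884765625, -4.39959716796875), (29.561437606811523, 48.4544677734375), 82.99799346923828)
 deck rect ((597.001953125, -2.8180694580078125), (138.10850524902344, 123.68763732910156), 82.1790771484375)
```

View pics/crops.png

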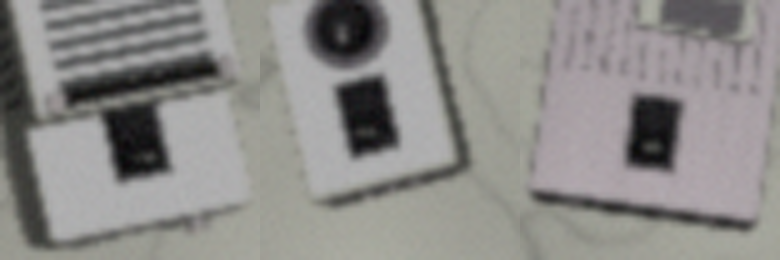

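The crops confirm the three rockers. The tap marks are near full-image pixels (412,210), (225,208) and (318,187). Next I measure them by ray intersection at the known heights.

```bash
cat >> h.py <<'E'
def ray(f,uv,z):
    R=cv2.Rodrigues(np.array(f['rvec'],float))[0]; t=np.array(f['tvec'],float).ravel()
    uv=np.atleast_2d(uv).astype(float); d=np.c_[(uv[:,0]-f['cx'])/f['fx'],(uv[:,1]-f['cy'])/f['fy'],np.ones(len(uv))]@R
    o=-t@R; return o+d*((z-o[2])/d[:,2])[:,None]
def proj(f,p): return cv2.projectPoints(np.atleast_2d(p).astype(float),f['rvec'],f['tvec'],np.array([[f['fx'],0,f['cx']],[0,f['fy'],f['cy']],[0,0,1.]]),None)[0][:,0]
E
python3 - <<'E'
from h import *
f=load('top'); im=f['frame'].astype(int); g=im.max(2)
s=load('scene')
sc=s['frame'].copy(); t=[]
for n,(u,v),dk,(bx,by) in (('lamp',(410,207),80,(412,210.4)),('stand',(224,205),62,(225,208.4)),('cam',(317,184),44,(318,187.4))):
    m=np.zeros(g.shape,np.uint8); m[v-12:v+13,u-10:u+11]=g[v-12:v+13,u-10:u+11]<90
    if n=='lamp': m[:201]=0
    m=cv2.morphologyEx(m,cv2.MORPH_CLOSE,np.ones((3,3)))
    k,l,st,ce=cv2.connectedComponentsWithStats(m); i=1+st[1:,4].argmax(); vv,uu=np.where(l==i)
    # sub-pixel corners: outer
    W=ray(f,np.c_[uu,vv],dk+12)[:,:2]
    r=cv2.minAreaRect(W.astype(np.float32))
    # principal axis
    c=W.mean(0); e,V=np.linalg.eigh(np.cov((W-c).T)); a=V[:,1]*np.sign(V[0,1])
    x0,y0=int(bx)-3,int(by)-3; w=g[y0:y0+7,x0:x0+7]
    w2=np.clip(w-w.min()-15,0,None)*(l[y0:y0+7,x0:x0+7]>0)
    yy,xx=np.mgrid[y0:y0+7,x0:x0+7]; b=((w2*xx).sum()/w2.sum(),(w2*yy).sum()/w2.sum())
    B=ray(f,b,dk+15.5)[0]
    yaw=np.arctan2(a[1],a[0]); 
    print(n,'px',len(uu),'cen',c.round(1),'yaw',np.degrees(yaw).round(1),'rect',r,'mark',np.round(b,1),B.round(1),'cen-15',(c-15*a).round(1))
    p=proj(s,B)[0]; print(' scene',p.round(1)); q=p.round().astype(int)
    x,y=q; cr=cv2.resize(s['frame'][y-20:y+20,x-20:x+20,::-1],(260,260),interpolation=cv2.INTER_CUBIC)
    k=tuple(((p-q+20.5)*6.5).astype(int)); cv2.circle(cr,k,3,(0,0,255),-1); 
    for P0,col in ((np.r_[c-15*a,dk+15.5],(0,255,0)),(np.r_[c+15*a,dk+11],(255,0,0))):
        kk=tuple(((proj(s,P0)[0]-q+20.5)*6.5).astype(int)); cv2.circle(cr,kk,3,col,-1)
    t.append(cr)
cv2.imwrite('pics/chk.png',np.hstack(t))
E
```

```text
lamp px 140 cen [ 503.1 -329.7] yaw 24.4 rect ((504.1229248046875, -329.6766357421875), (48.88764953613281, 37.56440734863281), 12.036663055419922) mark [413.1 210.3] [ 490.7 -341.    95.5] cen-15 [ 489.4 -335.9]
 scene [256.5 153. ]
stand px 131 cen [511.5 327.7] yaw 13.4 rect ((511.425048828125, 327.43896484375), (49.91606903076172, 32.2702751159668), 15.715968132019043) mark [225.1 209. ] [495.3 321.7  77.5] cen-15 [496.9 324.2]
 scene [407.8 254.5]
cam px 124 cen [591.2  -2.9] yaw -6.4 rect ((591.3721923828125, -2.6816959381103516), (33.04177474975586, 50.892879486083984), 81.98077392578125) mark [318.6 187.2] [578.5  -8.3  59.5] cen-15 [576.3  -1.2]
 scene [306.4 218.1]
```

View pics/chk.png

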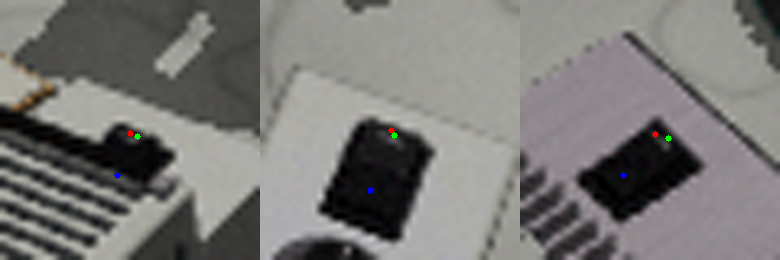

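The tap points measured from the pictures agree with the marks to within a few mm.

| Unit | Tap point x, y (mm) | Yaw |
|---|---|---|
| Lamp supply | (489.5, -333.5) | 12° |
| Stand box | (497, 323.5) | 15.7° |
| Camera box | (576.5, -1.5) | -8° |

First I move above the lamp supply with the fingers shut.

Call:
arm_command(
  fingers=[-1, -1, -1, -1, -1, -1, -1, -1],
  xyz=[
    [0.05, -0.019, 0],
    [0.1, -0.038, 0.02],
    [0.15, -0.057, 0.03],
    [0.2, -0.076, 0.05],
    [0.25, -0.095, 0.06],
    [0.296, -0.113, 0.08],
    [0.296, -0.113, 0.08],
    [0.296, -0.113, 0.08],
  ],
  turn=[0.04, 0.08, 0.12, 0.16, 0.2, 0.24, 0.24, 0.24],
  squeeze=20,
)

```text
clock: 1.1
eef_pos: [488.7, -333.1, 151.3]
tcp_rot: [0.0, 0.995, 0.105, -0.0]
contact_force: [-0.6, -0.5, 0.9]
grip_width: -0.2
finger_force: 0.0
```

Call:
arm_command(
  fingers=[-1, -1, -1, -1, -1, -1, -1, -1],
  xyz=[
    [0, 0, 0.025],
    [0, 0, 0.045],
    [0, 0, 0.051],
    [0, 0, 0.054],
    [0, 0, 0.056],
    [0, 0, 0.058],
    [0, 0, 0.059],
    [0, 0, 0.06],
  ],
  turn=[0, 0, 0, 0, 0, 0, 0, 0],
)

```text
clock: 2.1
eef_pos: [489.0, -333.0, 91.6]
tcp_rot: [0.0, 0.995, 0.104, 0.0]
contact_force: [-1.9, -1.2, 5.9]
grip_width: -0.1
finger_force: 2.7
```

```bash
python3 - <<'E'
from h import *
s=manip.state(); print(s['eef_pos'],s['contact_force'])
f=grab('scene'); cv2.imwrite('pics/l1.png',cv2.resize(f['frame'][105:205,190:320,::-1],(780,600),interpolation=cv2.INTER_CUBIC))
E
```

```text
[ 488.95108923 -333.0298963    91.56793377] [-1.8726642  -1.1964923   5.94324247]
```

View pics/l1.png

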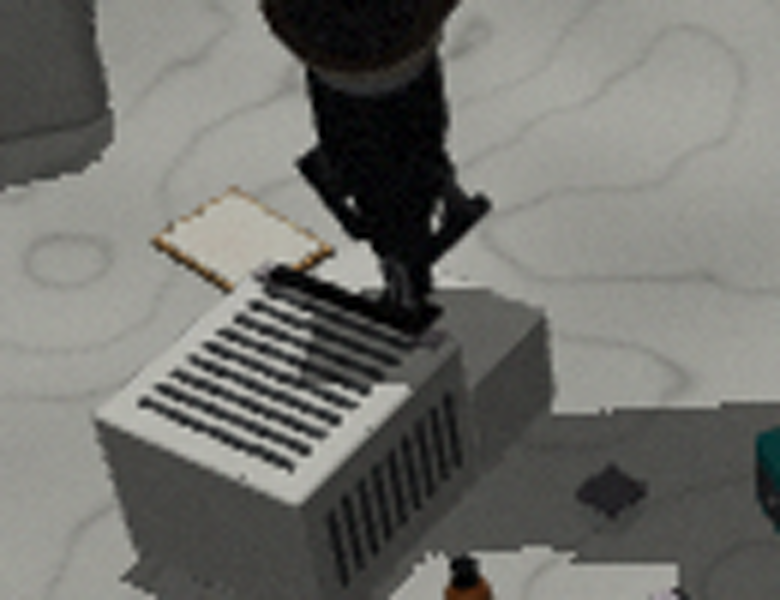

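The fingertip is on the lamp rocker at 91.6 mm with about 6 N. I'll press a touch more, then lift.

Call:
arm_command(
  fingers=[-1, -1],
  xyz=[
    [0, 0, 0.001],
    [0, 0, 0.0015],
  ],
  turn=[0, 0],
)

```text
clock: 2.4
eef_pos: [488.9, -333.0, 90.2]
tcp_rot: [0.0, 0.995, 0.104, 0.0]
contact_force: [-2.5, -1.4, 8.1]
grip_width: 0.2
finger_force: 3.9
```

Call:
arm_command(
  fingers=[-1, -1, -1, -1, -1, -1, -1, -1],
  xyz=[
    [0, 0, -0.03],
    [0, 0, -0.08],
    [0, 0, -0.11],
    [0.011, -0.05, -0.11],
    [0.023, -0.1, -0.11],
    [0.034, -0.15, -0.11],
    [0.045, -0.2, -0.11],
    [0.056, -0.25, -0.11],
  ],
  turn=[0, 0, 0, 0, 0, 0, 0, 0],
)

```text
clock: 3.4
eef_pos: [491.7, -74.8, 199.7]
tcp_rot: [-0.0, 0.995, 0.104, 0.0]
contact_force: [0.9, 0.5, -0.0]
grip_width: 0.1
finger_force: 0.0
```

Call:
arm_command(
  fingers=[-1, -1, -1, -1, -1, -1, -1, -1],
  xyz=[
    [0.011, -0.05, 0],
    [0.023, -0.1, 0],
    [0.034, -0.15, 0],
    [0.045, -0.2, 0],
    [0.056, -0.25, 0],
    [0.067, -0.3, 0],
    [0.079, -0.35, 0],
    [0.088, -0.39, 0],
  ],
  turn=[0, 0, 0, 0, 0, 0, -0.03, -0.065],
)

```text
clock: 4.4
eef_pos: [496.6, 325.4, 199.5]
tcp_rot: [-0.0, 0.991, 0.137, -0.0]
contact_force: [-0.0, 0.0, 0.7]
grip_width: 0.2
finger_force: 0.0
```

```bash
python3 - <<'E'
from h import *
a=load('top')
s=manip.state(); print(s['eef_pos'],s['tcp_rot'],s['contact_force'])
f=grab('top')
c=lambda g:cv2.resize(g['frame'][180:235,375:440,::-1],(390,330),interpolation=cv2.INTER_CUBIC)
cv2.imwrite('pics/l2.png',np.hstack([c(a),c(f)]))
for q in (a,f):
    P=cloud(q)
    for X,Y in ((489.5,-333),(486,-334),(518,-327)):
        d=np.hypot(P[...,0]-X,P[...,1]-Y)<7; print(np.nanmedian(P[...,2][d]).round(1),d.sum(),end=' | ')
    print()
E
```

```text
[496.56972432 325.38057787 199.45332496] [-1.27810546e-04  9.90502894e-01  1.37491727e-01 -1.59476945e-04] [-0.04658401  0.04924698  0.65052557]
96.8 13 | 96.8 13 | 93.7 13 | 
92.8 14 | 91.2 14 | 96.1 11 |
```

View pics/l2.png

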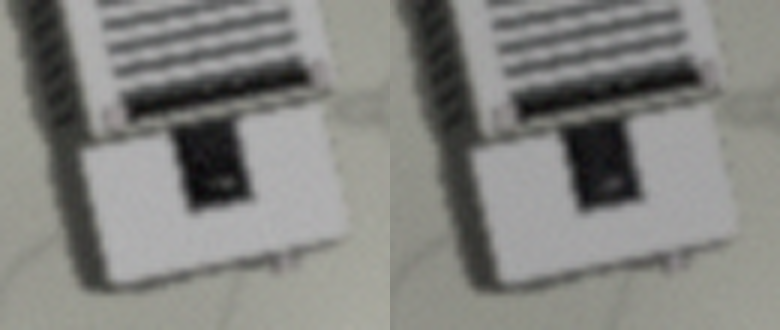

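The before and after crops show the lamp rocker on: its front depth fell from 96.8 to about 92, and the unit has not moved. Next is the stand box.

Call:
arm_command(
  fingers=[-1, -1, -1, -1, -1, -1, -1, -1],
  xyz=[
    [0, 0.002, 0.03],
    [0, 0.002, 0.07],
    [0, 0.002, 0.1],
    [0, 0.002, 0.115],
    [0, 0.002, 0.118],
    [0, 0.002, 0.12],
    [0, 0.002, 0.122],
    [0, 0.002, 0.124],
  ],
  turn=[0, 0, 0, 0, 0, 0, 0, 0],
)

```text
clock: 5.45
eef_pos: [497.5, 321.2, 76.4]
tcp_rot: [-0.0, 0.991, 0.136, 0.0]
contact_force: [-2.0, -0.6, 2.5]
grip_width: 0.1
finger_force: 1.6
```

Call:
arm_command(
  fingers=[-1, -1, -1, -1],
  xyz=[
    [0, 0, 0.001],
    [0, 0, 0.002],
    [0, 0, 0.003],
    [0, 0, 0.003],
  ],
  turn=[0, 0, 0, 0],
)

```text
clock: 5.95
eef_pos: [497.5, 321.1, 72.9]
tcp_rot: [0.0, 0.991, 0.136, -0.0]
contact_force: [-3.0, -0.9, 6.5]
grip_width: -0.1
finger_force: 3.2
```

Call:
arm_command(
  fingers=[-1, -1],
  xyz=[
    [0, 0, 0.001],
    [0, 0, 0.001],
  ],
  turn=[0, 0],
)

```text
clock: 6.2
eef_pos: [497.5, 321.1, 72.1]
tcp_rot: [0.0, 0.991, 0.136, 0.0]
contact_force: [-3.5, -0.4, 6.8]
grip_width: -0.2
finger_force: 4.1
```

Call:
arm_command(
  fingers=[-1, -1, -1, -1, -1, -1, -1, -1],
  xyz=[
    [0, 0, -0.03],
    [0, 0, -0.08],
    [0, 0, -0.1],
    [-0.002, 0.05, -0.1],
    [-0.004, 0.1, -0.1],
    [-0.005, 0.15, -0.1],
    [-0.007, 0.2, -0.1],
    [-0.008, 0.25, -0.1],
  ],
  turn=[0, 0, 0, 0, 0, 0, 0, 0],
)

```text
clock: 7.2
eef_pos: [558.1, 76.6, 171.7]
tcp_rot: [0.0, 0.991, 0.136, 0.0]
contact_force: [0.7, -0.6, -0.4]
grip_width: -0.3
finger_force: 0.0
```

Call:
arm_command(
  fingers=[-1, -1, -1, -1, -1],
  xyz=[
    [-0.001, 0.04, 0],
    [-0.003, 0.082, 0],
    [-0.003, 0.082, 0],
    [-0.003, 0.082, 0],
    [-0.003, 0.082, 0],
  ],
  turn=[0.14, 0.28, 0.41, 0.41, 0.41],
)

```text
clock: 7.82
eef_pos: [576.8, -1.1, 171.7]
tcp_rot: [0.0, 0.998, -0.066, 0.0]
contact_force: [0.5, 0.4, 0.6]
grip_width: 0.1
finger_force: 0.0
```

```bash
python3 - <<'E'
from h import *
a=load('top'); f=grab('top'); s=manip.state(); print(s['eef_pos'],s['tcp_rot'])
c=lambda g:cv2.resize(g['frame'][170:230,195:260,::-1],(390,360),interpolation=cv2.INTER_CUBIC)
cv2.imwrite('pics/s2.png',np.hstack([c(a),c(f)]))
for q in (a,f):
    P=cloud(q)
    for X,Y in ((497,323.5),(493,322),(526,331)):
        d=np.hypot(P[...,0]-X,P[...,1]-Y)<7; print(np.nanmedian(P[...,2][d]).round(1),d.sum(),end=' | ')
    print()
E
```

```text
[576.79842635  -1.0092979  171.77470868] [ 5.61831335e-05  9.97784085e-01 -6.65350039e-02  9.56996060e-05]
498.9 33 | 499.1 32 | 488.6 16 | 
75.2 13 | 74.4 12 | 78.5 14 |
```

View pics/s2.png

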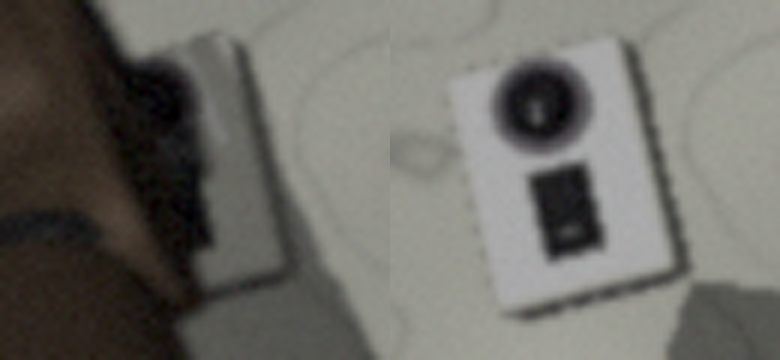

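The stand rocker is on: front at 74–75, back at 78.5, box in place. Next is the camera controller.

Call:
arm_command(
  fingers=[-1, -1, -1, -1, -1, -1, -1, -1],
  xyz=[
    [0, 0, 0.03],
    [0, 0, 0.07],
    [0, 0, 0.095],
    [0, 0, 0.107],
    [0, 0, 0.11],
    [0, 0, 0.112],
    [0, 0, 0.114],
    [0, 0, 0.115],
  ],
  turn=[0, 0, 0, 0, 0, 0, 0, 0],
)

```text
clock: 8.88
eef_pos: [576.8, -1.4, 57.3]
tcp_rot: [0.0, 0.998, -0.068, 0.0]
contact_force: [-2.5, 0.6, 2.8]
grip_width: -0.1
finger_force: 1.4
```

Call:
arm_command(
  fingers=[-1, -1, -1, -1],
  xyz=[
    [0, 0, 0.001],
    [0, 0, 0.002],
    [0, 0, 0.0025],
    [0, 0, 0.0025],
  ],
  turn=[0, 0, 0, 0],
)

```text
clock: 9.38
eef_pos: [576.8, -1.5, 54.6]
tcp_rot: [0.0, 0.998, -0.068, 0.0]
contact_force: [-3.5, 1.2, 7.2]
grip_width: -0.1
finger_force: 3.6
```

Call:
arm_command(
  fingers=[-1, -1, -1, -1, -1, -1, -1, -1],
  xyz=[
    [0, 0, -0.03],
    [0, 0, -0.08],
    [0, 0, -0.13],
    [0, -0.05, -0.15],
    [0, -0.1, -0.15],
    [0, -0.15, -0.15],
    [0, -0.2, -0.15],
    [0, -0.2, -0.15],
  ],
  turn=[0, 0, 0, 0, 0, 0, 0, 0],
)

```text
clock: 10.38
eef_pos: [604.1, 199.7, 203.9]
tcp_rot: [-0.0, 0.998, -0.066, 0.0]
contact_force: [-0.3, -0.0, -0.7]
grip_width: -0.2
finger_force: 0.0
```

```bash
python3 - <<'E'
from h import *
f=grab('top'); s=manip.state(); print(s['eef_pos'],s['contact_force'])
cv2.imwrite('pics/end.png',cv2.resize(f['frame'][130:250,190:450,::-1],(780,360),interpolation=cv2.INTER_CUBIC))
P=cloud(f)
for X,Y in ((576.4,-.7),(573,-.3),(606,-5),(487,-334)):
    d=np.hypot(P[...,0]-X,P[...,1]-Y)<7; print(np.nanmedian(P[...,2][d]).round(1),d.sum(),end=' | ')
E
```

```text
[603.97772961 197.97982605 203.85197236] [ 0.04873097 -0.57699861  1.05364811]
55.0 14 | 55.3 11 | 60.4 13 | 94.0 14 |
```

View pics/end.png

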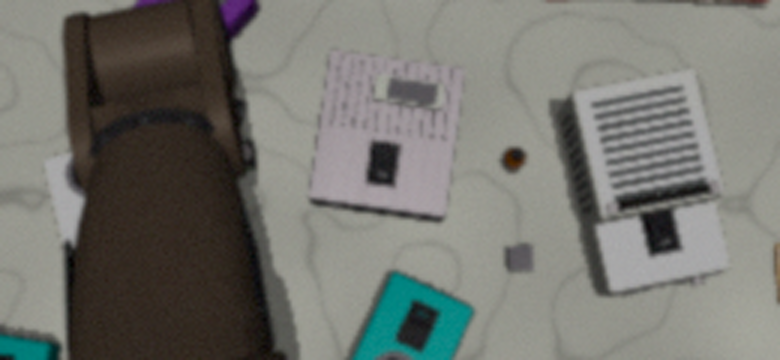

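The camera rocker reads on, but the lamp reading is noisy at 94.0, so I average several depth frames before handing in.

```bash
python3 - <<'E'
from h import *
Z=[cloud(eyes.grab_frame('top')) for _ in range(10)]
for n,X,Y,yaw,dk in (('lamp',504,-329.7,12,80),('cam',591.3,-2.8,-8,44)):
    c,s=np.cos(np.radians(yaw)),np.sin(np.radians(yaw)); F=[];B=[]
    for P in Z:
        dx,dy=P[...,0]-X,P[...,1]-Y; a=c*dx+s*dy; b=-s*dx+c*dy; w=abs(b)<9
        F.append(P[...,2][w&(a>-19)&(a<-8)]); B.append(P[...,2][w&(a<17)&(a>8)])
    print(n,'front',np.concatenate(F).mean()-dk,'back',np.concatenate(B).mean()-dk)
E
```

```text
lamp front 13.062509689731044 back 15.863630171564012
cam front 12.558421419543066 back 15.89515250789151
```

Both match the on position (front about 12 mm above the deck, back higher). With the deck's +0.9 mm bias they fit. Handing in.

```bash
python3 -c "
from bench import manip
print(manip.finish_job())"
```

```text
the job is handed in; nothing more can be done
None
```

The lamp supply, stand box and camera controller were switched on in that order; depth checks showed each rocker in the on position, and the job was handed in with the hand clear, about 11 s into the 51 s limit.

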